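# Eject the cassette tray with the long release pin

## Task

The locating-pin cassette on the bench is latched shut. Take the long release pin from the pin stand, push it straight down through the hole in the cassette's top until the hidden latch lets go and the tray springs out, then let go and leave the pin standing in the hole. Leave the short pin in the stand.

Things in the scene. Friction and masses are not known exactly. Their poses are not given: they have to be found in the camera images.
- cassette: the grey sheet-metal cassette fixed to the bench, a closed box 140 (x) x 110 (y) x 75 mm high; origin at the centre of its underside, z up; its -x side is the aluminium front of the tray, 71 mm high. Its flat top has four small screw heads at the corners, three low ribs near the front and one round hole
- release_hole (a point): centre of the mouth of the only hole in the cassette's top, level with the top, 75 mm above the bench; z up. The hole lies at x = +35, y = -12 mm in the cassette's frame, is 22 mm across and is a straight vertical bore 42 mm deep. The spring pawl lies 50 mm below the mouth, a flat pad 32 x 32 mm under the bore; it resists with 4 N at first and 6.5 N when it lets go, about 7 mm farther down (57 mm below the mouth), and meets its solid stop 63 mm below the mouth
- tray (a joint): how far the tray has come out of the cassette, m: 0 latched shut, 0.045 fully out. Once the latch lets go, its own spring drives it out along the cassette's -x; it then keeps the pawl 6 mm down, at 56 mm below the mouth
- long_pin: the long release pin, loose, 0.05 kg, 144 mm: straight steel shank 10 mm thick and 90 mm long, above it a flange 28 mm across and 4 mm thick, above that a ribbed round aluminium grip 18 mm thick and 50 mm long. Origin at the lower end (tip) of the shank, z up along the pin; the grip runs from z = 94 to 144 mm. It stands upright, with a little play, in one of the two bores of the stand, its tip 5 mm above the bench
- long_pin_tip (a point): lower end of the long pin's shank, same point as its origin
- short_pin: the short pin, same thickness, flange and grip but a shank of only 45 mm (99 mm in all), too short to reach the latch; origin at the lower end of the shank, z up. It stands in the other bore and stays there
- pin_stand: low dark steel block fixed to the bench, 120 (x) x 45 (y) x 30 mm high, origin at the centre of its underside; two bores 12 mm across and 25 mm deep at x = -35 and x = +35 mm. Which pin stands in which bore varies
There are look-alikes about, which are no part of the job. What is shaped like the long_pin but orange, pink or yellow is not meant.

How it is judged:
By the outcome, as a careful person would: the job done as asked, in the order asked, and still so for the second after the job is handed in, with the robot touching nothing.
It also fails if it takes over 35 s, if anything falls off the work surface, if the arm or the gripper's body presses on something with over 40 N, if the wrist force passes 120 N, or if a joint passes its speed limit or range.

## Robot

A 6-joint arm with a two-finger parallel gripper is mounted at the origin on a cart in front of the work surface, level with it; the furniture and walls round the work are solid. World frame = base frame: x ahead of the robot, y to its left, z up, the work surface at z = 0. Lengths are in m, angles in rad, forces in N, time in s.
With the tool pointing down it reaches from about 0.35 to 0.725 m from the base axis. Payload 4.3 kg.
Tool frame: the origin (TCP) lies on the centre line of the jaws, within the pads' length; the fingertips stand 17 mm ahead of it and the grasp point (between the pads) lies 2 mm behind it; z points along the fingers, y is the line along which they close (so a half turn about z gives the same grasp; the last joint's range is limited). The gripper opens to 85 mm and grips with 20 to 120 N. Pads are 22 mm wide; open, the fingers measure 114 mm over their backs; the gripper's body (76 mm by 85 mm) begins 54 mm behind the grasp point. The pads swing forward as they close: fully open they stand 13 mm farther back than shut.
Start: joints at [-1.249, 0.377, 0.081, 1.274, 0, 1.46], TCP at [0.241, -0.522, 0.248] pointing down, gripper open.
Joint ranges: [-2.72, 2.72], [-0.84, 1.66], [-1.02, 1.22], [-1.77, 2.12], [-1.37, 1.28], [-3.14, 3.14]. Speed limits (rad/s): [2.57, 2.57, 3.14, 3.14, 3.14, 3.14].

## Interface

Orientations are given as a unit quaternion [w, x, y, z].
In Python, from rig import status, optics, arm gives the robot as it stands. The module is installed in compiled form; this text tells all that it offers.
- The arm moves only by the shell command python3 -m creep 'ROWS' [FORCE]. ROWS is JSON, a list of rows, each a list of 5 numbers: the shift along the tool's x, y, z in m, then the turn about the tool's z in rad, then the opening, from 0 (shut) to 1 (fully open). In form: [[tx, ty, tz, roll, hand], ...]. A call has 1 to 20 rows; each row shifts and turns the commanded pose from where the row before left it, along the tool's axes as they then stand; what a row does not reach is not made up. A row lasts 1/8 s, in which the tool goes at most 62.5 mm and 10.7 degrees, less where a joint would pass 70% of its speed; a pose out of reach is approached as far as the arm can. A call is refused whole if a number of a shift passes 0.0625 or a number of a turn 0.188, either way. A call with a gripper value outside its range is refused whole. The fingers move at their own pace and stop on an object; FORCE is the grip in N (left out, the last holds). Time passes only in rows, so rows that do not move let the fingers close. It gives the time, the measured TCP pose, the force, the opening and the grip force at its end, in the units of the state.
- status.get_obs(): the state, without advancing time (a new reading comes with each control period).
- optics.read_camera(name): name is "scene" or "top" or "wrist"; returns the picture (420x560x3 uint8, red, green, blue); there is no depth.
- optics.get_calibration(name): a dict with "vertical_fov" (degrees; the focal length in pixels is half the picture's height over the tangent of half this angle, whatever the lens; pixels are square), "cx", "cy" (the principal point, pixels), "R" (3x3) and "t" (3): a world point X has camera coordinates R X + t. Camera axes: x right, y down, z forward; pixel columns grow to the right and rows downward; lengths in m; the calibration is good to about 2 mm. The wrist camera is an equidistant fisheye: a pixel r from the principal point sees the ray r / f radians off the axis. A picture is of the moment at which its call begins: read the wrist's pose just before it. get_calibration takes no time and is no camera call; for the wrist camera it gives the pose at the moment of the call.
- arm.sign_off(): hands the job in; it is judged then, once.
The state is a dict: "time": time; "joints": joint angles; "qvel": joint speeds; "effort": joint torques, N m; "position": TCP position; "tcp_rot": TCP orientation; "contact_force": force on the tool from outside, world axes, zero at the start; "moment": the same for the moment, N m; "width": finger opening in m; "grip_force": force on a finger pad.
Only numpy, scipy, OpenCV 4.12 (cv2) and the standard library are available. Lean on these libraries where they do the work, as an engineer would, in place of code of your own. Each camera call takes 0.05 s, during which the arm holds its last target. There are 200 camera calls.

## Working session

There is one attempt and no reset: what is moved stays moved. The work goes in short steps, Python scripts to look and compute and a shell command to move; the robot and the scene stay as the last step left them, time stands still between calls to the robot, and variables do not carry over. Pictures are saved under pics/ and viewed, at most 10 in all, crops included, and the job is handed in when it is done.

```bash
mkdir -p pics; cat > h.py <<'E'
import numpy as np, cv2
from rig import status, optics, arm
def cal(n):
    c=optics.get_calibration(n); c['f']=210/np.tan(np.radians(c['vertical_fov'])/2); c['R']=np.array(c['R']); c['t']=np.array(c['t']); return c
def ray(c,u,v,fish=False):
    x,y=(u-c['cx'])/c['f'],(v-c['cy'])/c['f']
    if fish:
        r=np.hypot(x,y); s=np.sin(r)/r if r>1e-9 else 1; d=np.array([x*s,y*s,np.cos(r)])
    else: d=np.array([x,y,1.])
    d=c['R'].T@d; o=-c['R'].T@c['t']; return o,d/np.linalg.norm(d)
def onz(c,u,v,z,fish=False):
    o,d=ray(c,u,v,fish); return o+d*(z-o[2])/d[2]
def proj(c,X,fish=False):
    p=c['R']@np.array(X)+c['t']
    if fish:
        r=np.hypot(p[0],p[1]); k=np.arctan2(r,p[2])/max(r,1e-9); return c['cx']+c['f']*p[0]*k,c['cy']+c['f']*p[1]*k
    return c['cx']+c['f']*p[0]/p[2],c['cy']+c['f']*p[1]/p[2]
def snap(n,f):
    im=optics.read_camera(n); cv2.imwrite('pics/'+f,im[:,:,::-1]); return im
E
python3 - <<'E'
from h import *
for n in('scene','top'):
    snap(n,n+'0.png'); c=cal(n); print(n,c['f'],c['cx'],c['cy'],-c['R'].T@c['t'],c['R'].round(3).tolist())
print(status.get_obs())
E
```

```text
scene 427.1247530021907 277.64829305000575 203.16382360862826 [ 0.29048911 -0.36076421  0.71509463] [[0.912, -0.409, -0.015], [-0.327, -0.707, -0.627], [0.246, 0.576, -0.779]]
top 417.39494909498734 281.0079703695148 203.14332983031184 [0.37182679 0.13504153 0.90777803] [[0.008, -1.0, -0.014], [-0.981, -0.005, -0.191], [0.191, 0.015, -0.981]]
{'time': 0.1, 'joints': array([-1.24931103e+00,  3.77984078e-01,  7.97876556e-02,  1.27437526e+00,
        9.07266640e-06,  1.46051263e+00]), 'qvel': array([ 0.00015096, -0.00309259,  0.00396001, -0.00143232, -0.00177511,
       -0.00121837]), 'effort': array([ 3.57140507e-04, -4.64692783e+01,  2.70582891e+01,  1.20932685e-02,
       -1.40254233e-04, -3.84648217e-06]), 'position': array([ 0.24047162, -0.5217132 ,  0.24746855]), 'tcp_rot': array([-8.83209442e-04,  9.76786923e-01,  2.14211388e-01, -8.90541245e-05]), 'contact_force': array([-0.14052974, -0.40825429, -0.88452511]), 'moment': array([ 0.02829492,  0.05718251, -0.02026741]), 'grip_force': 0.0, 'width': 0.0856358097780849}
```

View pics/scene0.png

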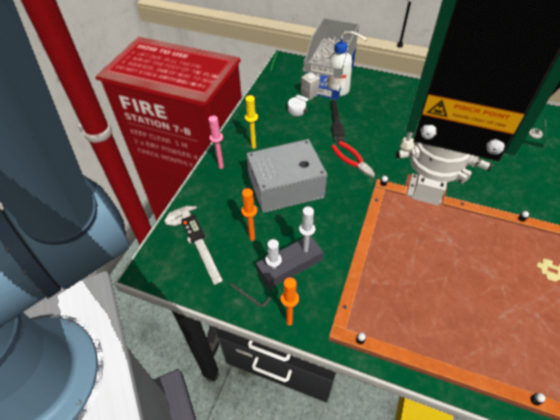

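View pics/top0.png

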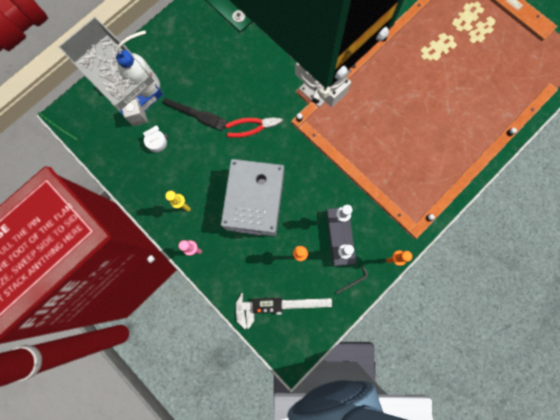

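Scene: light grey pins are at (307,215) (taller) and (273,250) (shorter) in the dark stand; orange ones at (249,200) and (290,290), pink at (215,128), yellow at (251,108). In the top view the stand pins are at (346,212) and (346,252), and the cassette hole is at (262,180), with the ribs near (250,215). The candidate is the taller grey pin. Next I'll take one close crop and measure.

```bash
python3 - <<'E'
from h import *
s=cv2.imread('pics/scene0.png');t=cv2.imread('pics/top0.png')
a=cv2.resize(s[190:290,235:335],(400,400),interpolation=3)
b=cv2.resize(t[150:270,225:365],(400,343),interpolation=3)
o=np.zeros((400,800,3),np.uint8);o[:,:400]=a;o[:343,400:]=b;cv2.imwrite('pics/crop1.png',o)
c=cal('top')
hsv=cv2.cvtColor(t,cv2.COLOR_BGR2HSV)
def comps(m,n,lo,roi):
    k,_,st,ce=cv2.connectedComponentsWithStats(m.astype(np.uint8))
    for i in range(1,k):
        x,y=ce[i]
        if st[i,4]>lo and roi[0]<x<roi[1] and roi[2]<y<roi[3]: print(n,st[i],ce[i].round(1))
print('gray hsv',hsv[195,270],hsv[212,345],hsv[235,340],hsv[180,262])
comps((hsv[...,1]<40)&(hsv[...,2]>170),'white',20,(320,365,190,270))
comps(hsv[...,2]<60,'dark',20,(230,280,160,200))
g=((hsv[...,1]<60)&(hsv[...,2]>100)).astype(np.uint8); g[:,:215]=0;g[:,292:]=0;g[:150]=0;g[245:]=0
cs,_=cv2.findContours(cv2.morphologyEx(g,cv2.MORPH_CLOSE,np.ones((5,5))),0,2);k=max(cs,key=cv2.contourArea);print(cv2.minAreaRect(k),cv2.approxPolyDP(k,6,True).ravel())
h=onz(c,262,180,.075);print('hole',h)
for p in((346,212),(346,252)):
  for z in(.149,.104): print(p,z,onz(c,*p,z))
E
```

```text
gray hsv [101  11 184] [110   3 246] [123  21 109] [120  11 139]
white [338 205  14  17 143] [345.6 212.3]
white [340 244  14  15 135] [346.9 250.5]
((252.37669372558594, 196.5808563232422), (56.24340057373047, 71.18404388427734), 7.352379322052002) [232 159 221 225 275 233 283 166]
hole [0.58245703 0.187057   0.075     ]
(346, 212) 0.149 [0.50374717 0.02670018 0.149     ]
(346, 212) 0.104 [0.51157082 0.02027491 0.104     ]
(346, 252) 0.149 [0.43039223 0.02831176 0.149     ]
(346, 252) 0.104 [0.43386551 0.02198206 0.104     ]
```

View pics/crop1.png

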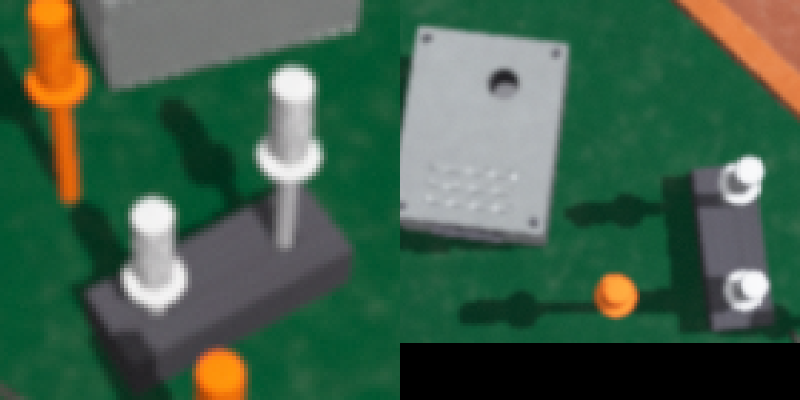

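The crop confirms it. The long pin is grey, at the far end of the stand: scene (308,210), top (346.8,209.5). The short one sits low: scene (273,242), top (347,250). The hole is at top (261.4,179.4).

```bash
python3 - <<'E'
from h import *
ct,cs=cal('top'),cal('scene')
def tri(p,q):
    o1,d1=ray(ct,*p);o2,d2=ray(cs,*q)
    A=np.c_[d1,-d2];s=np.linalg.lstsq(A,o2-o1,rcond=None)[0];a=o1+d1*s[0];b=o2+d2*s[1];return (a+b)/2,np.linalg.norm(a-b)
print('long',tri((346.8,209.5),(308.2,210.5)),'short',tri((347.5,250),(273,243)))
for n,z,p in(('long',.149,(346.8,209.5)),('short',.104,(347.5,250)),('hole',.075,(261.4,179.4))): print(n,onz(ct,*p,z))
print('scene long',onz(cs,308.2,210.5,.149),'hole',onz(cs,304,164,.075))
P=[onz(ct,*p,.075)[:2] for p in((231.3,159.5),(284.2,165),(275.7,231.5),(221.5,225.5))]
for i in range(4):print(P[i],np.linalg.norm(P[i]-P[i-1]))
C=np.mean(P,0);x=(P[0]+P[1]-P[2]-P[3]);yaw=np.arctan2(x[1],x[0]);print('C',C,'yaw',yaw)
R=np.array([[np.cos(yaw),-np.sin(yaw)],[np.sin(yaw),np.cos(yaw)]]);print('hole pred',C+R@[.035,-.012])
from scipy.spatial.transform import Rotation as r
q=status.get_obs()['tcp_rot'];print(r.from_quat(q[[1,2,3,0]]).as_matrix().round(3))
E
```

```text
long (array([0.50980554, 0.02442563, 0.14559622]), np.float64(0.001546391515453612)) short (array([0.43985428, 0.01796191, 0.09942781]), np.float64(0.0036241540628224374))
long [0.5084303  0.02512624 0.149     ]
short [0.43770255 0.01903001 0.104     ]
hole [0.58372285 0.18831313 0.075     ]
scene long [0.50928522 0.02204677 0.149     ] hole [0.58490813 0.18479151 0.075     ]
[0.62606903 0.25164548] 0.13930327649264687
[0.61462963 0.14160549] 0.11063299256729638
[0.4761393  0.15778901] 0.13943269729206859
[0.48763691 0.26720027] 0.11001372632946739
C [0.55111872 0.20456006] yaw -0.11411291054696128
hole pred [0.5845247  0.18865282]
[[ 0.908  0.418 -0.001]
 [ 0.418 -0.908  0.002]
 [ 0.    -0.002 -1.   ]]
```

```bash
python3 -m creep '[[0.0393,-0.0319,0,0,1],[0.0393,-0.0319,0,0,1],[0.0393,-0.0319,0,0,1],[0.0393,-0.0319,0,0,1],[0.0393,-0.0319,0,0,1],[0.0393,-0.0319,0,0,1],[0.0393,-0.0319,0,0,1],[0.0393,-0.0319,0,0,1],[0.0393,-0.0319,0,0,1],[0.0393,-0.0319,0,0,1],[0.0393,-0.0319,0,0,1],[0.0393,-0.0319,0,0,1],[0,0,0,-0.14,1],[0,0,0,-0.14,1],[0,0,0,-0.14,1],[0,0,0,-0.14,1],[0,0,0,0,1],[0,0,0,0,1]]' 40
python3 - <<'E'
from h import *
c=cal('wrist');im=snap('wrist','w1.png');print(c['f'],status.get_obs()['joints'].round(2))
for n,X in(('long',(.509,.024,.149)),('short',(.439,.018,.104)),('hole',(.5845,.1875,.075))):print(n,proj(c,X,True))
E
```

```text
time: 2.35
position: [0.5086, 0.0228, 0.2481]
tcp_rot: [-0.0, 0.88, 0.475, -0.0]
contact_force: [0.1, -0.5, 0.6]
width: 0.0858
grip_force: 0.0
325.19226210127806 [-0.08  0.24 -0.11  1.22 -0.    2.07]
long (np.float64(279.1978329553136), np.float64(211.87202033255113))
short (np.float64(219.9288538650522), np.float64(238.76376254949605))
hole (np.float64(249.8717700640543), np.float64(-2.3400065174080282))
```

View pics/w1.png

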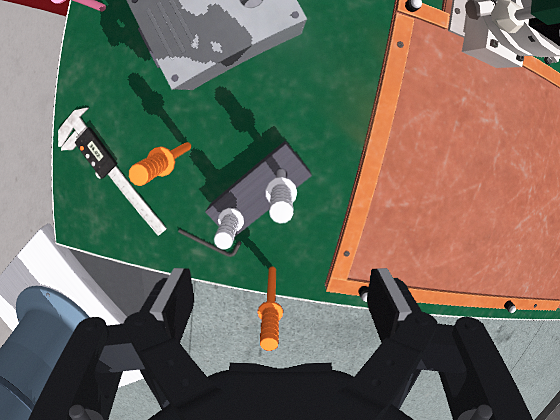

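The wrist view shows the long pin's grip top at (281,211), predicted (279,212), the short one at (223,240), and the orange pins clear of the fingers.

```bash
python3 - <<'E'
from h import *
c=cal('wrist');im=cv2.imread('pics/w1.png')
m=(im.min(2)>215).astype(np.uint8);m[:170]=0;m[260:]=0;m[:,:200]=0;m[:,310:]=0
k,_,st,ce=cv2.connectedComponentsWithStats(m)
for i in range(1,k):
    if st[i,4]>30:print(st[i],ce[i])
for p in((281,211),(281,213)):print(onz(c,*p,.149,True))
print(-c['R'].T@c['t'])
E
```

```text
[282 178  15  25 138] [290.74637681 187.97826087]
[266 191   5  11  31] [267.67741935 195.64516129]
[270 201  23  22 392] [281.02806122 211.5994898 ]
[231 209  13  22 116] [238.36206897 218.96551724]
[215 232  18  17 232] [223.11206897 240.27155172]
[0.51054719 0.02381114 0.149     ]
[0.50968136 0.02248897 0.149     ]
[0.55556997 0.09371845 0.3747646 ]
```

```bash
python3 -m creep '[[0.001,0.001,0.04,0,1],[0,0,0.04,0,1],[0,0,0.03,0,1],[0,0,0.011,0,1],[0,0,0,0,1],[0,0,0,0,0],[0,0,0,0,0],[0,0,0,0,0],[0,0,0,0,0],[0,0,0,0,0],[0,0,0,0,0],[0,0,0,0,0],[0,0,0,0,0]]' 60
```

```text
time: 4.03
position: [0.5104, 0.0232, 0.1278]
tcp_rot: [0.0, 0.88, 0.476, 0.0]
contact_force: [-1.3, -0.7, 5.7]
width: 0.0164
grip_force: 58.4
```

```bash
python3 -m creep '[[0,0,-0.01,0,0],[0,0,-0.02,0,0],[0,0,-0.03,0,0],[0,0,-0.03,0,0],[0,0,-0.01,0,0],[0,0,0,0,0],[0,0,0,0,0]]'
python3 - <<'E'
from h import *
for n in('scene','top'): snap(n,n+'1.png')
w=snap('wrist','w2.png')
s=cv2.imread('pics/scene1.png');t=cv2.imread('pics/w2.png')
o=np.zeros((400,800,3),np.uint8)
o[:,:400]=cv2.resize(s[120:270,230:380],(400,400),interpolation=3)
o[:,400:]=cv2.resize(t[0:300,130:430],(400,400),interpolation=3);cv2.imwrite('pics/crop2.png',o)
E
```

```text
time: 4.9
position: [0.5094, 0.0231, 0.226]
tcp_rot: [-0.001, 0.88, 0.476, -0.001]
contact_force: [-0.4, 0.2, -0.8]
width: 0.0164
grip_force: 58.5
```

View pics/crop2.png

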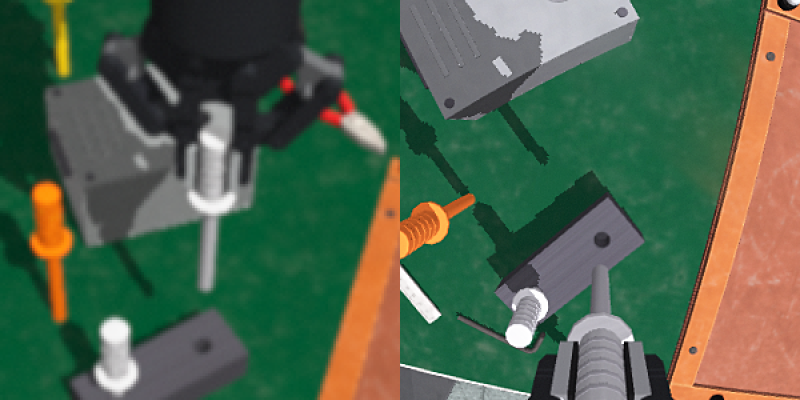

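The long pin is held (scene tip about (307.5,228.5), wrist tip about (280,200)), and the short pin is still in the stand. Now the tip position and tilt.

```bash
python3 - <<'E'
from h import *
cs,cw=cal('scene'),cal('wrist');p=status.get_obs()['position']
print('upright tip/flange/top proj:')
for dz in(-.122,-.03,.022):
    X=p+[0,0,dz];print(dz,proj(cs,X),proj(cw,X,True))
s=cv2.imread('pics/scene1.png');w=cv2.imread('pics/w2.png')
# scene shank centreline: bright low-sat between flange and tip
def line(im,rows,x0,x1):
    out=[]
    for v in rows:
        r=im[v,x0:x1].astype(int);m=(r.max(1)-r.min(1)<30)&(r.min(1)>105)
        u=np.where(m)[0]
        out.append((v,x0+u.mean() if len(u) else None,len(u)))
    return out
print(line(s,range(196,234,3),296,320)); print(line(w,range(194,240,4),268,296))
for v in(226,228,230):print(v,onz(cs,307.7,v,p[2]-.122))
for v in(198,200,202):print(v,onz(cw,280.3,v,p[2]-.122,True))
E
```

```text
upright tip/flange/top proj:
-0.122 (np.float64(306.9241129116267), np.float64(225.69938282880472)) (np.float64(279.8753845765922), np.float64(203.30789322099886))
-0.03 (np.float64(309.1670757036601), np.float64(191.84745579269617)) (np.float64(279.522805577793), np.float64(257.97552184955975))
0.022 (np.float64(310.65744752669394), np.float64(169.35401167975255)) (np.float64(279.1406333586462), np.float64(318.23110387717566))
[(196, np.float64(307.5), 24), (199, np.float64(305.5), 20), (202, np.float64(303.5), 10), (205, np.float64(308.5), 6), (208, np.float64(308.0), 5), (211, np.float64(308.0), 5), (214, np.float64(308.0), 5), (217, np.float64(307.5), 6), (220, np.float64(307.5), 6), (223, np.float64(307.0), 5), (226, np.float64(307.0), 5), (229, None, 0), (232, None, 0)]
[(194, np.float64(283.0), 19), (198, np.float64(279.1666666666667), 18), (202, np.float64(277.93333333333334), 15), (206, np.float64(277.6923076923077), 13), (210, np.float64(279.8333333333333), 12), (214, np.float64(278.61538461538464), 13), (218, np.float64(281.5), 10), (222, np.float64(281.0), 11), (226, np.float64(281.5), 12), (230, np.float64(281.5), 12), (234, np.float64(282.0), 11), (238, np.float64(281.0), 27)]
226 [0.51032812 0.02196991 0.10408888]
228 [0.50839155 0.01811735 0.10408888]
230 [0.50646883 0.01429238 0.10408888]
198 [0.51213705 0.02670913 0.10408888]
200 [0.51121058 0.0252918  0.10408888]
202 [0.51028032 0.02386869 0.10408888]
```

```bash
python3 -m creep '[[0.03,-0.0046,0,0,0],[0.03,-0.0046,0,0,0],[0.03,-0.0046,0,0,0],[0.03,-0.0046,0,0,0],[0.03,-0.0046,0,0,0],[0.029,-0.0046,0,0,0],[0,0,0,0,0],[0,0,0,0,0]]'
python3 - <<'E'
from h import *
s=snap('scene','scene2.png')[:,:,::-1];w=snap('wrist','w3.png')[:,:,::-1]
cs,cw=cal('scene'),cal('wrist');p=status.get_obs()['position']
for X in((*p[:2],p[2]-.122),(.5845,.188,.075)):print(proj(cs,X),proj(cw,X,True))
o=np.zeros((400,800,3),np.uint8)
o[:,:400]=cv2.resize(s[90:210,240:360],(400,400),interpolation=3)
o[:,400:]=cv2.resize(w[130:290,200:360],(400,400),interpolation=3);cv2.imwrite('pics/crop3.png',o)
E
```

```text
time: 6.05
position: [0.5845, 0.1875, 0.2266]
tcp_rot: [0.0, 0.88, 0.476, -0.001]
contact_force: [-0.7, 0.1, -0.5]
width: 0.0166
grip_force: 58.5
(np.float64(303.840473091173), np.float64(152.91998428101525)) (np.float64(279.6859756518394), np.float64(203.38708873084164))
(np.float64(303.1367813681184), np.float64(163.0492593537484)) (np.float64(279.10330456154423), np.float64(191.74213685701744))
```

View pics/crop3.png

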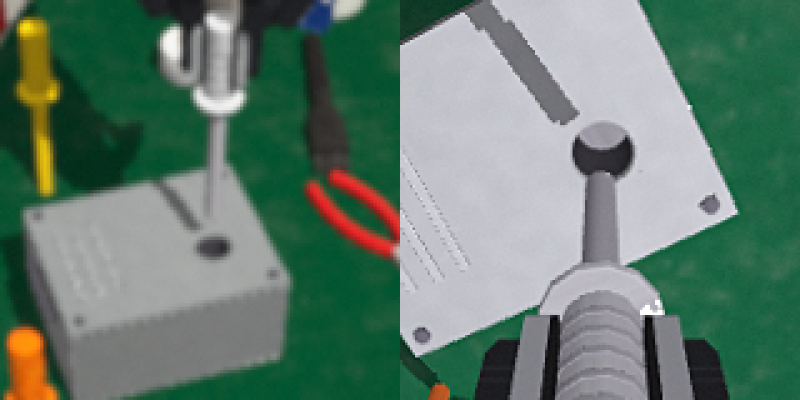

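The pin is above the hole. The hole is at wrist (281.2,190.4) and scene (303.9,164.1); the tip is at wrist (279.6,201) and scene (303,153.5).

```bash
python3 - <<'E'
from h import *
cs,cw=cal('scene'),cal('wrist');p=status.get_obs()['position']
print(onz(cw,281.2,190.4,.075,True),onz(cs,303.9,164.1,.075)); z=p[2]-.122
print(p,onz(cw,279.6,201.5,z,True),onz(cs,303.1,153.2,z))
E
```

```text
[0.58675602 0.18802108 0.075     ] [0.58459277 0.18462161 0.075     ]
[0.5845713  0.18709892 0.22707584] [0.5853955  0.18848208 0.10507584] [0.5828608  0.18701243 0.10507584]
```

```bash
python3 -m creep '[[0,0.0015,0.01,0,0],[0,0,0.01,0,0],[0,0,0.01,0,0],[0,0,0.01,0,0],[0,0,0,0,0]]'; python3 -m creep '[[0,0,0.01,0,0],[0,0,0.01,0,0],[0,0,0.01,0,0],[0,0,0,0,0]]'
```

```text
time: 6.78
position: [0.5854, 0.187, 0.1859]
tcp_rot: [-0.0, 0.88, 0.476, -0.001]
contact_force: [0.0, 0.4, -0.3]
width: 0.0164
grip_force: 58.5
time: 7.28
position: [0.5853, 0.187, 0.1559]
tcp_rot: [-0.0, 0.88, 0.476, -0.001]
contact_force: [-0.2, -0.0, -0.8]
width: 0.0167
grip_force: 58.5
```

```bash
python3 -m creep '[[0,0,0.005,0,0],[0,0,0.004,0,0],[0,0,0.002,0,0],[0,0,0,0,0]]'; python3 -m creep '[[0,0,0.002,0,0],[0,0,0.002,0,0],[0,0,0,0,0]]'
```

```text
time: 7.78
position: [0.5866, 0.1873, 0.1471]
tcp_rot: [0.0, 0.88, 0.476, 0.001]
contact_force: [-0.4, 0.6, 4.2]
width: 0.0167
grip_force: 59.2
time: 8.15
position: [0.5867, 0.1873, 0.1433]
tcp_rot: [0.0, 0.88, 0.476, 0.001]
contact_force: [-1.1, -0.3, 5.4]
width: 0.0165
grip_force: 59.4
```

```bash
python3 -m creep '[[0,0,0.0015,0,0],[0,0,0.0015,0,0],[0,0,0,0,0]]'; python3 -m creep '[[0,0,0.0015,0,0],[0,0,0,0,0]]';python3 -m creep '[[0,0,0.001,0,0],[0,0,0,0,0],[0,0,0,0,0]]'
```

```text
time: 8.52
position: [0.5868, 0.1873, 0.1403]
tcp_rot: [0.0, 0.88, 0.476, 0.001]
contact_force: [-1.0, 0.5, 7.4]
width: 0.0166
grip_force: 59.4
time: 8.78
position: [0.5869, 0.1873, 0.1389]
tcp_rot: [0.0, 0.88, 0.476, 0.001]
contact_force: [-2.3, -0.1, 7.4]
width: 0.0165
grip_force: 59.3
time: 9.15
position: [0.5869, 0.1873, 0.1381]
tcp_rot: [0.0, 0.88, 0.476, 0.001]
contact_force: [-0.9, -0.3, 7.6]
width: 0.0164
grip_force: 59.4
```

```bash
python3 - <<'E'
from h import *
s=snap('scene','scene3.png')[:,:,::-1];w=snap('wrist','w4.png')[:,:,::-1]
o=np.zeros((400,800,3),np.uint8)
o[:,:400]=cv2.resize(s[100:250,220:370],(400,400),interpolation=3)
o[:,400:]=cv2.resize(w[20:320,100:400],(400,400),interpolation=3);cv2.imwrite('pics/crop4.png',o)
E
```

```text
(no output)
```

View pics/crop4.png

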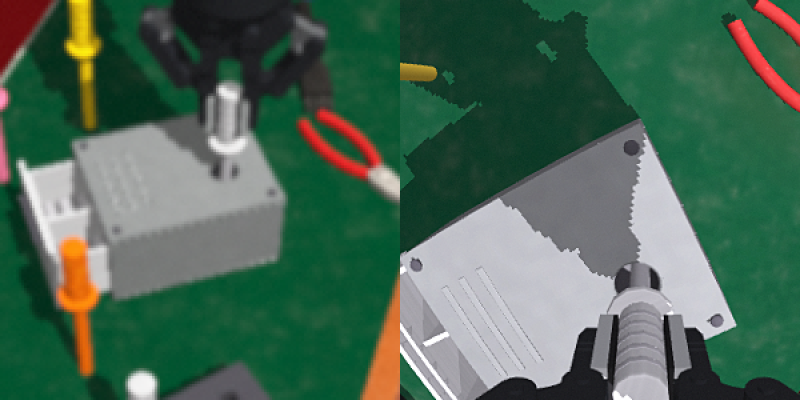

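The tray is out on the -x side (scene crop (60,230)) and the pin stands in the hole. I'll ease up to the resting pawl height, then let go.

```bash
python3 -m creep '[[0,0,-0.0015,0,0],[0,0,-0.001,0,0],[0,0,0,0,0],[0,0,0,0,0]]' 20; python3 -m creep '[[0,0,0,0,0.3],[0,0,0,0,0.35],[0,0,0,0,0.6],[0,0,0,0,1],[0,0,0,0,1],[0,0,0,0,1],[0,0,0,0,1],[0,0,0,0,1]]'; python3 -m creep '[[0,0,-0.01,0,1],[0,0,-0.03,0,1],[0,0,-0.04,0,1],[0,0,-0.04,0,1],[0,0,-0.02,0,1],[0,0,0,0,1],[0,0,0,0,1],[0,0,0,0,1],[0,0,0,0,1]]'
python3 - <<'E'
from h import *
s=snap('scene','scene4.png')[:,:,::-1];w=snap('wrist','w5.png')[:,:,::-1]
o=np.zeros((400,800,3),np.uint8)
o[:,:400]=cv2.resize(s[100:290,200:390],(400,400),interpolation=3)
o[:,400:]=cv2.resize(w[20:320,100:400],(400,400),interpolation=3);cv2.imwrite('pics/crop5.png',o)
E
```

```text
time: 9.75
position: [0.5868, 0.1873, 0.1404]
tcp_rot: [0.0, 0.88, 0.476, 0.001]
contact_force: [-2.0, -0.4, 5.7]
width: 0.0166
grip_force: 59.3
time: 10.75
position: [0.5863, 0.1871, 0.1393]
tcp_rot: [0.0, 0.88, 0.476, 0.0]
contact_force: [1.3, 0.7, 0.6]
width: 0.0854
grip_force: 0.0
time: 11.88
position: [0.5857, 0.187, 0.2782]
tcp_rot: [-0.0, 0.88, 0.476, -0.001]
contact_force: [0.5, 0.9, 0.2]
width: 0.0853
grip_force: 0.0
```

View pics/crop5.png

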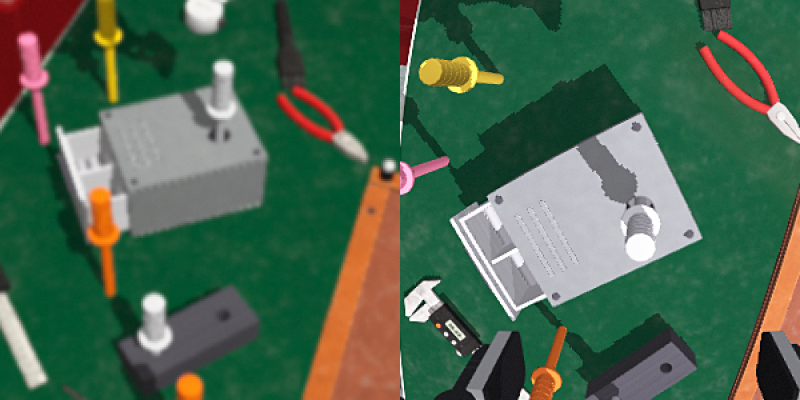

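The pin is standing nearly upright in the hole, the tray is out, the short pin is still in the stand, and the gripper is clear.

```bash
python3 -c "
from rig import arm; print(arm.sign_off())"
```

```text
the job is handed in; nothing more can be done
None
```

Job handed in: the long pin released the latch, the tray sprang out, the pin was left standing in the hole, and the short pin is still in the stand; robot time was about 12 s of the 35 s allowed.

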